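Check a kiln post on the sprung foot gauge

ROBOT

A 6-joint arm with a two-finger parallel gripper is mounted at the origin on the work surface. World frame = base frame: x ahead of the robot, y to its left, z up, the work surface at z = 0. Lengths are in mm, angles in rad, forces in N, time in s.
With the tool pointing down it reaches from about 375 to 900 mm from the base axis. Payload 3.1 kg.
Tool frame: the origin (TCP) lies at the very end of the fingers, on their centre line; the grasp point (between the pads) lies 19 mm behind it; z points along the fingers, y is the direction in which the jaws open and shut (so a half turn about z gives the same grasp; the last joint's range is limited). The gripper opens to 85 mm and grips with 20 to 120 N. Pads are 22 mm wide; open, the fingers measure 114 mm over their backs; the gripper's body (76 mm by 85 mm) begins 54 mm behind the grasp point. The pads swing forward as they close: fully open they stand 13 mm farther back than shut.
Start: joints at [0.923, 0.527, 1.433, -0, 1.181, -0.178], TCP at [282.343, 557.565, 231.31] pointing down, gripper open.
Joint ranges: [-3.08, 3.08], [-0.75, 2.2], [0.22, 2.44], [-1.43, 4.57], [0, 2.65], [-2.85, 2.85]. Speed limits (rad/s): [2.79, 2.79, 3.14, 3.14, 3.14, 3.14].

INTERFACE

Orientations are given as a unit quaternion [x, y, z, w].
In Python, from rig import r, monitor, snapshot gives the robot as it stands. Calls block until the motion is done:
- r.movep(position, orientation): joint-space move of the TCP to a pose.
- r.move_straight(position, rot=None, vel=150, until_force=None): straight line of the TCP; rot=None keeps the orientation; vel is the mean speed in mm/s. With until_force (N) it stops when the force on the tool has changed by that much, and returns True; else False.
- r.move_joints(angles): joint-space move.
- r.command_gripper(opening, effort=None): finger opening in mm; effort is the grip in N (None keeps the last); returns when the fingers have stopped.
- r.wait(seconds).
- r.ik(position, orientation): joint angles nearest the present ones, or None.
- monitor.observe(): the state.
- snapshot(name): name is "scene" or "top"; returns a dict with "img" (384x512x3 uint8, red, green, blue), "K" (3x3 intrinsics, pixels), "position" and "rotation" of the camera in the world. Camera axes: x right, y down, z forward; pixel columns grow to the right and rows downward; lengths in mm; the calibration is good to about 2 mm. A picture is of the moment at which its call begins. There is no depth.
A pose or a line that the arm cannot do raises r.MotionError and nothing moves.
- r.close_job(): hands the job in, once; it reports no verdict.
The state is a dict: "time": time; "joints": joint angles; "qvel": joint speeds; "joint_efforts": joint torques, N m; "position": TCP position; "eef_rot": TCP orientation; "ft_force": force on the tool from outside, world axes, zero at the start; "moment": the same for the moment, N m; "opening": finger opening in mm.
Only numpy, scipy, OpenCV 4.12 (cv2) and the standard library are available. Lean on these libraries where they do the work, as an engineer would, in place of code of your own. Each camera call takes 0.05 s, during which the arm holds its last target.

TASK

Take the square kiln post with the blue band and stand it upright on the middle of the gauge's round steel deck. Press it straight down so its foot is fully home against the steel deck, hold it pressed there for about two seconds while the sprung brass plunger works the needle, then let go and leave it standing on the risen plunger. Do not knock over the terracotta vase.

Things in the scene. Friction and masses are not known exactly. Their poses are not given: they have to be found in the camera images.
- post_mid (a point): centre (half-way up) of the loose square kiln post: off-white ceramic, 45 x 45 x 80 mm tall, about 0.26 kg, upright, a blue band near its top, a black bore mark on top. z is up its length; x and y are the normals of its upright faces. The other off-white post nearby is round (44 mm across, 60 mm tall), has no band and is not wanted.
- gauge_deck (a point): top centre of the gauge's steel stop deck (disc 90 mm across, 40 mm above the table); z up; a dial (84 mm across, 57 mm high, red needle) lies 115 mm along +y. Gauge fixed; green base 130 x 250 mm, 25 mm high. A flat brass plunger head 36 mm across stands 12 mm proud of the deck's middle; a post set on it stands by itself, foot 12 mm above the deck.
- plunger (a joint): how far the brass plunger is pushed down, in m: 0 free, 0.012 level with the deck, where the post's foot meets the deck and stops. The spring takes 6 N to start and about 10 N at 0.012, the post's own weight (about 2.5 N) included, so the post does not sink by itself. Damped: it rises slowly when let go, lifting the post.
- vase_mid (a point): centre (half-way up) of a loose terracotta bud vase 80 mm tall, 62 mm across its belly, standing upright; z is up its length. A bystander.
Mind the look-alikes: they are no part of the job. Leave any green look-alike of the part that bears post_mid alone.

How it is judged (in metres and radians):
On the way:
1. the post, upright and on the middle of the deck, is pressed down against the deck and held there for 1.5 s (value of joint plunger above 0.0102 m and horizontal distance between post_mid and gauge_deck below 0.015 m and z of post_mid in the frame of gauge_deck between 0.036 and 0.042 m and angle between post_mid's own z axis and vertical below 0.17 rad), for 1.5 s.
At the end, for the whole second after the job is handed in: the post stands by itself, upright within 10 degrees, on the risen plunger (pushed in less than 4 mm; the post's centre 47 to 57 mm above the deck), within 18 mm of the middle of the deck (horizontal distance between post_mid and gauge_deck below 0.018 m and z of post_mid in the frame of gauge_deck between 0.047 and 0.057 m and angle between post_mid's own z axis and vertical below 0.17 rad and value of joint plunger below 0.004 m); the robot touches nothing.
It fails at once if the terracotta vase is knocked over (leans more than 30 degrees) (angle between vase_mid's own z axis and vertical above 0.52 rad).
It also fails if it takes over 40 s, if anything falls off the work surface, if the arm or the gripper's body presses on something with over 40 N, if the wrist force passes 120 N, or if a joint passes its speed limit or range.

## Working session

There is one attempt and no reset: what is moved stays moved. The work goes in short steps, each a Python script; the robot and the scene stay as the last script left them, time stands still between calls to the robot, and variables do not carry over. Pictures are saved under pics/ and viewed, and the job is handed in when it is done.

```bash
ls; mkdir -p pics
python3 - <<'E'
from rig import r, monitor, snapshot
import cv2,pickle
d={}
for n in("scene","top"):
    s=snapshot(n); d[n]=s
    cv2.imwrite(f"pics/{n}0.png",cv2.cvtColor(s["img"],cv2.COLOR_RGB2BGR))
    print(n,s["K"],s["position"],s["rotation"])
pickle.dump(d,open("s0.pkl","wb"))
o=monitor.observe();print(o)
E
```

```text
pics
scene [[368.64276394   0.         255.83377291]
 [  0.         368.64276394 186.92110216]
 [  0.           0.           1.        ]] [939.16066934  -7.19460407 540.48241714] [ 0.628227    0.68449991 -0.26813499 -0.25474366]
top [[497.23512628   0.         263.71986778]
 [  0.         497.23512628 191.32459247]
 [  0.           0.           1.        ]] [ 339.28963709  -35.76584128 1042.19910689] [ 0.70654233 -0.70311643  0.05809033 -0.05523348]
{'time': 0.1, 'joints': array([ 9.23493055e-01,  5.28400483e-01,  1.43377072e+00,  1.49742251e-05,
        1.18141949e+00, -1.78520950e-01]), 'qvel': array([ 2.31934313e-05, -2.39769722e-03, -1.63529698e-03, -9.41817148e-04,
       -2.51795174e-04,  4.64115562e-05]), 'joint_efforts': array([-4.27952609e-04, -4.43302917e+01, -1.78586483e+01, -2.54767865e-04,
        3.89731998e-03, -2.48972759e-05]), 'position': array([281.96047409, 557.05936769, 230.41581997]), 'eef_rot': array([ 2.32253493e-01,  9.72654778e-01, -9.12276420e-04, -4.07225440e-04]), 'ft_force': array([-0.22858203, -0.31570628, -0.89460135]), 'moment': array([-0.01808506,  0.01440265, -0.00964449]), 'opening': 85.53165626090173}
```

View pics/scene0.png

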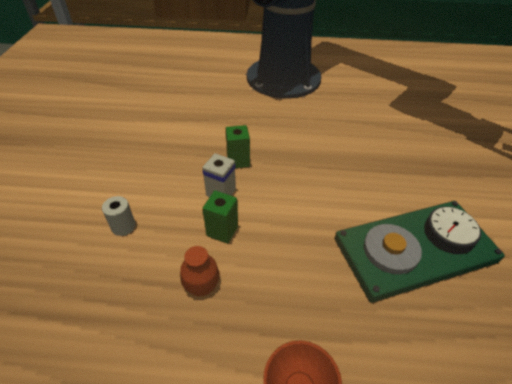

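View pics/top0.png

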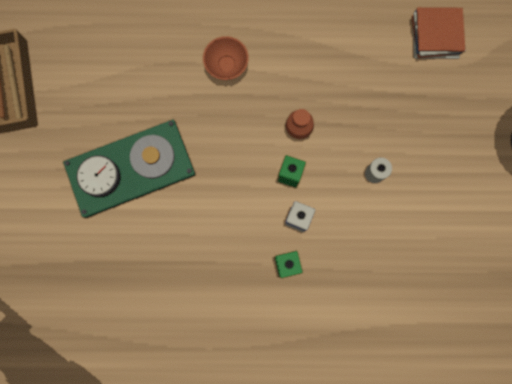

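The scene view shows a white square post with a blue band at about (219,175), and the top view has it at (300,216). It stands between two green look-alike posts at scene (237,145) and (221,216), top (289,264) and (292,171). The round unbanded post is at scene (118,215), top (380,169). The vase is at scene (199,272), top (300,124), and the gauge deck at scene (393,247), top (151,156). Only the white square post carries a blue band. I'll confirm that in an enlarged crop and measure.

```bash
cat > h.py <<'E'
import numpy as np, cv2
from scipy.spatial.transform import Rotation as R
def ray(s,uv,z):
    uv=np.atleast_2d(np.asarray(uv,float)); K=np.array(s["K"])
    d=np.c_[(uv-K[:2,2])/K[[0,1],[0,1]],np.ones(len(uv))]
    d=R.from_quat(s["rotation"]).apply(d); p=np.array(s["position"])
    return p+d*((z-p[2])/d[:,2])[:,None]
def proj(s,P):
    P=np.atleast_2d(P); c=R.from_quat(s["rotation"]).inv().apply(P-s["position"])
    return (c[:,:2]/c[:,2:])*np.array([s["K"][0][0],s["K"][1][1]])+np.array(s["K"])[:2,2]
E
python3 - <<'E'
import pickle,cv2,numpy as np
from h import *
d=pickle.load(open("s0.pkl","rb"))
a=cv2.resize(d["scene"]["img"][110:310,90:250],None,fx=2.5,fy=2.5,interpolation=cv2.INTER_CUBIC)
b=cv2.resize(d["top"]["img"][100:290,265:395],None,fx=2.63,fy=2.63,interpolation=cv2.INTER_CUBIC)[:500]
b=cv2.copyMakeBorder(b,0,500-b.shape[0],0,0,0)
cv2.imwrite("pics/crop.png",cv2.hconcat([a,b])[:,:,::-1])
t=d["top"]; s=d["scene"]
for n,c,x in(("top",t,(275,190,330,240)),("scene",s,(195,145,245,205))):
    im=c["img"][x[1]:x[3],x[0]:x[2]]
    h=cv2.cvtColor(im,cv2.COLOR_RGB2HSV); 
    print(n,h[h.shape[0]//2,::4].tolist())
def blob(c,lo,hi,box):
    h=cv2.cvtColor(c["img"],cv2.COLOR_RGB2HSV); m=cv2.inRange(h,lo,hi)
    k=np.zeros_like(m);k[box[1]:box[3],box[0]:box[2]]=255;m&=k
    cs,_=cv2.findContours(m,cv2.RETR_EXTERNAL,cv2.CHAIN_APPROX_NONE)
    return max(cs,key=cv2.contourArea)
# bright top face
for n,c,box,vals in(("top",t,(275,190,330,240),(150,165,180)),("scene",s,(195,145,245,205),(150,165,180))):
  for v in vals:
    q=blob(c,(0,0,v),(179,60,255),box); rc=cv2.minAreaRect(q)
    print(n,v,cv2.contourArea(q),rc, ray(c,rc[0],80)[0].round(1))
    print(ray(c,cv2.boxPoints(rc),80)[:,:2].round(1).tolist())
# gauge: brass and deck
for n,c,box in(("top",t,(60,115,200,220)),("scene",s,(330,195,505,305))):
    q=blob(c,(10,120,120),(30,255,255),(box if n=="top" else (370,225,415,265))); e=cv2.fitEllipse(q); print(n,"brass",e,ray(c,e[0],52)[0])
    q=blob(c,(0,0,90),(179,60,190),(128,130,178,182) if n=="top" else (360,220,425,275)); e=cv2.fitEllipse(q); print(n,"deck",e,ray(c,e[0],40)[0])
E
```

```text
top [[16, 98, 167], [17, 97, 168], [17, 99, 168], [17, 83, 111], [25, 28, 174], [25, 28, 165], [10, 21, 36], [0, 13, 39], [24, 30, 172], [25, 29, 169], [17, 97, 168], [16, 100, 169], [16, 97, 169], [17, 99, 167]]
scene [[17, 141, 165], [17, 144, 163], [13, 109, 115], [126, 113, 72], [125, 126, 73], [129, 49, 73], [22, 45, 85], [23, 54, 94], [124, 109, 63], [16, 61, 79], [16, 124, 130], [16, 144, 166], [17, 142, 167]]
top 150 438.5 ((300.9309997558594, 214.67239379882812), (22.28343963623047, 21.726354598999023), 21.801410675048828) [ 449.4 -111.9   80. ]
[[437.6, -83.9], [477.3, -99.8], [461.2, -140.1], [421.7, -124.0]]
top 165 376.0 ((300.8793029785156, 214.55169677734375), (20.24079132080078, 20.79787826538086), 21.801410675048828) [ 449.6 -111.8   80. ]
[[437.9, -86.0], [475.9, -101.2], [461.3, -137.8], [423.5, -122.4]]Traceback (most recent call last):
  File "<stdin>", line 21, in <module>
  File "<stdin>", line 17, in blob
ValueError: max() iterable argument is empty
```

View pics/crop.png

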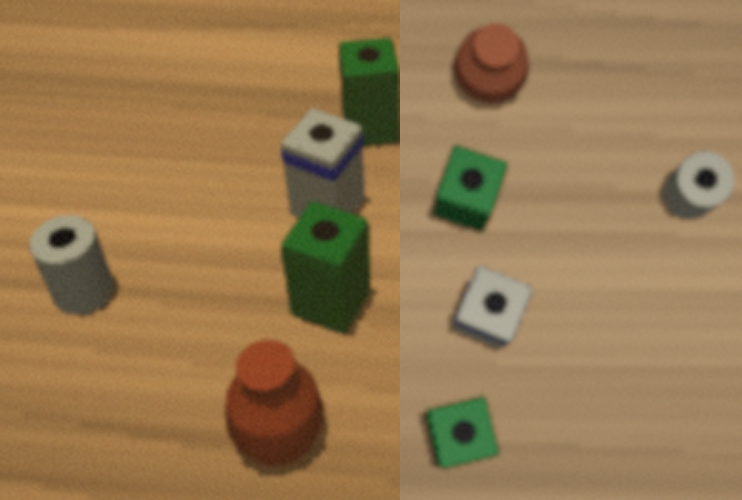

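The crop confirms it. The blue-banded square post in scene crop (320,150), top crop (492,305), sits between the two green ones, so the choice of jaw direction matters. Next I measure its neighbours and the gauge in both views.

```bash
cat >> h.py <<'E'
def blob(c,lo,hi,box):
    h=cv2.cvtColor(c["img"],cv2.COLOR_RGB2HSV); m=cv2.inRange(h,lo,hi)
    k=np.zeros_like(m);k[box[1]:box[3],box[0]:box[2]]=255;m&=k
    cs,_=cv2.findContours(m,cv2.RETR_EXTERNAL,cv2.CHAIN_APPROX_NONE)
    return max(cs,key=cv2.contourArea) if cs else None
def cen(q):
    m=cv2.moments(q); return (m["m10"]/m["m00"],m["m01"]/m["m00"])
E
python3 - <<'E'
import pickle
from h import *
d=pickle.load(open("s0.pkl","rb")); t=d["top"]; s=d["scene"]
print("bore top",ray(t,cen(blob(t,(0,0,0),(179,255,100),(293,208,309,223))),80))
q=blob(s,(0,0,0),(179,120,70),(211,158,226,169)); print("bore scene",cen(q),ray(s,cen(q),80))
q=blob(s,(0,0,100),(179,80,255),(200,150,240,178))
if q is not None: rc=cv2.minAreaRect(cv2.convexHull(q)); print("face scene",rc,ray(s,cen(cv2.convexHull(q)),80))
# greens
for bx in((275,150,315,192),(270,248,308,282)):
    q=blob(t,(40,80,100),(85,255,255),bx); rc=cv2.minAreaRect(q); print("green",rc,[ray(t,cv2.boxPoints(rc),z)[:,:2].round().tolist() for z in (80,)])
for n,c,bb,bd,bg in(("top",t,(135,140,170,172),(126,130,178,182),(60,115,200,220)),("scene",s,(370,225,415,262),(355,215,430,280),(330,195,505,305))):
    h=cv2.cvtColor(c["img"],cv2.COLOR_RGB2HSV)
    print(n,"hsv",h[156,128:178:5].tolist() if n=="top" else h[247,360:425:6].tolist())
    q=blob(c,(10,120,80),(30,255,255),bb); e=cv2.fitEllipse(q); print("brass",e,ray(c,e[0],52)[0])
    q=blob(c,(0,0,60),(179,75,200),bd)
    if q is not None: e=cv2.fitEllipse(cv2.convexHull(q)); print("deck",e,ray(c,e[0],40)[0])
    # green base rectangle
    q=blob(c,(60,80,20),(95,255,255),bg); rc=cv2.minAreaRect(q); print("base",rc,ray(c,cv2.boxPoints(rc),25)[:,:2].round().tolist())
    q=blob(c,(0,0,120),(179,70,255),(72,150,125,200) if n=="top" else (420,200,485,255)); e=cv2.fitEllipse(cv2.convexHull(q)); print("dial",e,ray(c,e[0],57)[0])
q=blob(t,(0,120,60),(10,255,255),(280,100,320,145));e=cv2.fitEllipse(q);print("vase",e,ray(t,e[0],40))
E
```

```text
bore top [[ 449.46081145 -111.53425495   80.        ]]
bore scene (218.2222222222222, 162.77777777777777) [[ 450.24653691 -110.45088841   80.        ]]
face scene ((218.15000915527344, 164.0500030517578), (26.87936019897461, 18.973663330078125), 18.434947967529297) [[ 454.29019835 -109.72653022   80.        ]]
green ((291.9499816894531, 167.64999389648438), (21.819711685180664, 20.23857307434082), 18.434947967529297) [[[530.0, -68.0], [569.0, -81.0], [555.0, -122.0], [517.0, -109.0]]]
green ((288.7353210449219, 263.94122314453125), (22.55581283569336, 21.828205108642578), 75.96376037597656) [[[370.0, -62.0], [380.0, -103.0], [339.0, -113.0], [329.0, -73.0]]]
top hsv [[68, 87, 94], [19, 15, 135], [23, 15, 136], [18, 131, 161], [19, 139, 162], [19, 141, 164], [18, 140, 138], [19, 15, 139], [19, 15, 137], [35, 15, 102]]
brass ((150.4051971435547, 154.73802185058594), (14.804353713989258, 15.555099487304688), 128.43960571289062) [573.92403176 192.03337408  52.        ]
deck ((151.5452880859375, 156.0177459716797), (44.795536041259766, 46.0207633972168), 74.7728042602539) [574.07397379 19
[... 588 characters left out ...]
 22.62474822998047), 120.80224609375) [580.38683258 192.46179126  52.        ]
deck ((392.2130126953125, 248.32635498046875), (48.617427825927734, 60.758201599121094), 115.98397064208984) [583.13175357 191.95054399  40.        ]
base ((425.6414489746094, 245.923583984375), (71.11014556884766, 144.36566162109375), 74.62374877929688) [[543.0, 125.0], [427.0, 400.0], [581.0, 377.0], [669.0, 142.0]]
dial ((455.11578369140625, 224.99588012695312), (32.016780853271484, 50.91365051269531), 115.7448959350586) [539.01690444 297.61683555  57.        ]
vase ((299.3203430175781, 123.86637878417969), (25.602331161499023, 27.99879264831543), 21.26371192932129) [[ 644.57466002 -113.16131857   40.        ]]
```

Run:
```python
import pickle
from h import *
d=pickle.load(open("s0.pkl","rb")); t=d["top"]; s=d["scene"]
a=cv2.resize(s["img"][190:305,330:505],None,fx=4,fy=4,interpolation=cv2.INTER_CUBIC)
for v in (100,115,125,135):
    for n,c,bb in(("top",t,(135,140,170,172)),("scene",s,(370,225,415,262))):
        q=blob(c,(10,110,v),(30,255,255),bb); e=cv2.fitEllipse(q); print(v,n,np.round(e[0],1),np.round(e[1],1),cen(q),ray(c,e[0],52)[0].round(1))
def tri(P,uvs):
    A=np.zeros((3,3));b=np.zeros(3)
    for c,uv in zip(P,uvs):
        p=np.array(c["position"]);g=ray(c,uv,0)[0]-p;g/=np.linalg.norm(g);M=np.eye(3)-np.outer(g,g);A+=M;b+=M@p
    return np.linalg.solve(A,b)
print("tri bore",tri((t,s),((cen(blob(t,(0,0,0),(179,255,100),(293,208,309,223)))),(218.2,162.8))))
print("tri dial",tri((t,s),((96.3,174.8),(455.1,225))))
for v in(100,125):
  print("tri brass",tri((t,s),[cv2.fitEllipse(blob(c,(10,110,v),(30,255,255),bb))[0] for c,bb in((t,(135,140,170,172)),(s,(370,225,415,262)))]))
P=np.array([[574,192,40],[574,192,52],[580,192,52]])
for c in(t,s): print(proj(c,P).round(1).tolist())
th=np.linspace(0,2*np.pi,60)
for (x,y),col in(((574,192),(255,0,0)),((578,192),(0,0,255))):
  for rr,z in((45,40),(18,52)):
    p=proj(s,np.c_[x+rr*np.cos(th),y+rr*np.sin(th),0*th+z])
    cv2.polylines(a,[((p-[330,190]+.5)*4).astype(np.int32)],True,col,1)
cv2.imwrite("pics/g.png",a[:,:,::-1])
```

```text
100 top [150.4 154.8] [15.4 15.9] (150.44006999125108, 154.7594050743657) [573.9 191.9  52. ]
100 scene [394.9 241.5] [16.4 22.6] (394.8840830449827, 241.49826989619376) [578.  193.8  52. ]
115 top [150.4 154.7] [15.3 15.8] (150.4255319148936, 154.6622340425532) [574.1 192.   52. ]
115 scene [395.  241.3] [15.7 22.5] (395.0138637733574, 241.25015069318863) [577.5 194.1  52. ]
125 top [150.4 154.6] [15.3 15.6] (150.36827956989248, 154.60752688172042) [574.2 192.1  52. ]
125 scene [395.1 241.1] [15.4 22.4] (395.0701427684668, 241.08317815021724) [577.1 194.2  52. ]
135 top [150.3 154.5] [15.  15.6] (150.24058769513314, 154.485766758494) [574.4 192.4  52. ]
135 scene [395.2 240.9] [15.  21.9] (395.1760883690708, 240.93567251461988) [576.8 194.4  52. ]
tri bore [ 449.48846369 -111.13024886   79.21574424]
tri dial [532.51034274 301.63326698  49.0870838 ]
tri brass [575.08428369 194.08114995  48.06338942]
tri brass [575.1410441  193.98870773  49.30630013]
[[151.7, 156.1], [150.4, 154.7], [150.5, 151.8]]
[[391.3, 243.7], [393.4, 239.4], [394.0, 242.5]]
```

View pics/g.png

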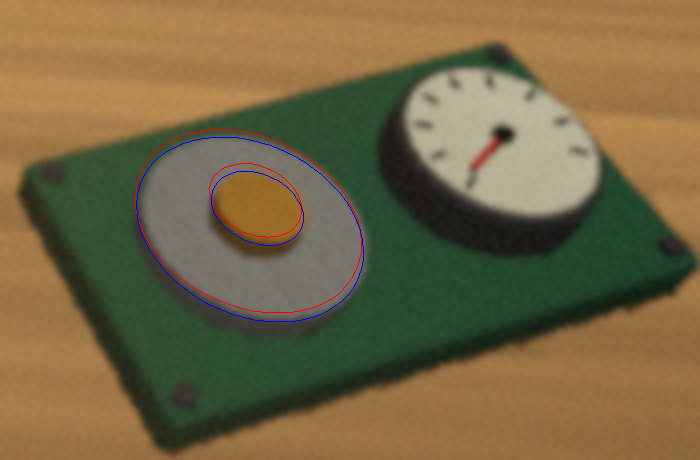

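The two views agree to about 4 mm: post (450,-111) with faces at -22°/68°, and deck about (575.5,193). The tool's 114.5 mm deck-to-dial distance matches the 115 mm given. The greens lie along ±x, so the jaws open along 68°, close to y, and stay clear of them. Now I grasp.

```bash
cat >> h.py <<'E'
def down(a):
    y=np.array([np.cos(a),np.sin(a),0]);z=np.array([0,0,-1.]);x=np.cross(y,z)
    return R.from_matrix(np.c_[x,y,z]).as_quat()
def save(s,n,f=1): cv2.imwrite(n,s["img"][:,:,::-1])
E
python3 - <<'E'
from rig import r,monitor,snapshot
from h import *
P=np.array([449.8,-111.3])
c=[]
for a in(68.2,68.2-180):
    q=down(np.radians(a)); j=r.ik([*P,220],q); k=r.ik([575.5,193,130],q); print(a,j,k)
    if j is not None and k is not None: c.append((abs(j[5])+abs(k[5]),a))
a=min(c)[1];print("use",a); q=down(np.radians(a))
r.movep([*P,200],q)
r.move_straight([*P,110],vel=150)
save(snapshot("scene"),"pics/pre_s.png");save(snapshot("top"),"pics/pre_t.png")
o=monitor.observe();print(o["time"],o["position"],o["ft_force"])
E
```

```text
68.2 [-4.84474934e-01  3.28191700e-01  1.83788695e+00 -4.44089210e-16
  9.75514001e-01 -1.67478948e+00] [ 1.39672619e-01  6.30672230e-01  1.56781394e+00 -4.44089210e-16
  9.43106486e-01 -1.05064193e+00]
-111.8 [-4.84474934e-01  3.28191700e-01  1.83788695e+00 -4.44089210e-16
  9.75514001e-01  1.46680317e+00] [ 1.39672619e-01  6.30672230e-01  1.56781394e+00 -4.44089210e-16
  9.43106486e-01  2.09095072e+00]
use 68.2
3.4 [ 450.57448858 -111.53388019  110.85836798] [-0.36251591 -0.45216257  0.74938535]
```

View pics/pre_s.png

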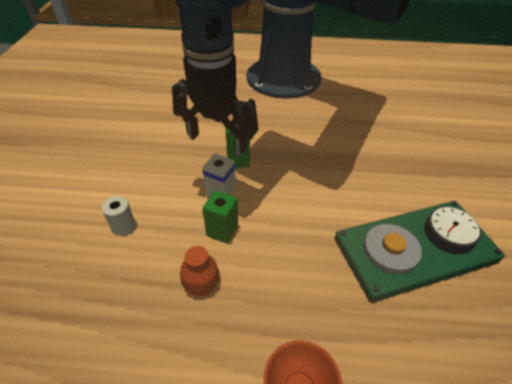

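The fingers at (190,130) and (247,140) straddle the post at (219,163), and the green posts are clear. I descend and grip.

Run:
```python
from rig import r,monitor,snapshot
from h import *
P=[449.8,-111.3]
print(r.move_straight([*P,35],vel=100,until_force=10))
o=monitor.observe();print(o["position"],o["ft_force"])
r.command_gripper(40,effort=60)
o=monitor.observe();print(o["time"],o["opening"],o["position"],o["ft_force"])
r.move_straight([*P,190],vel=150)
o=monitor.observe();print(o["time"],o["opening"],o["position"],o["ft_force"])
save(snapshot("scene"),"pics/lift_s.png");save(snapshot("top"),"pics/lift_t.png")
```

```text
False
[ 450.11248255 -111.45978421   35.34201785] [ 0.1186091  -0.02708129 -0.24308003]
4.7583 44.5512700808138 [ 450.1014517  -111.43945281   35.6112229 ] [-0.84935093 -0.23694546  6.47380898]
5.9417 44.29316339299032 [ 449.08168395 -110.9532951   189.2020021 ] [-0.79197176  1.16350052 -1.7562935 ]
```

View pics/lift_s.png

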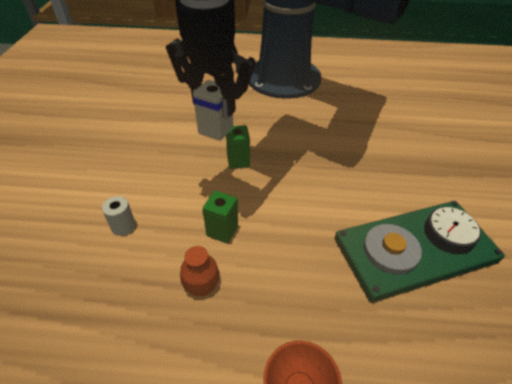

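The post is held (opening 44.3 mm) and its blue band shows at (208,100). The posts left behind are undisturbed. I carry it over the gauge and check alignment before lowering.

Run:
```python
from rig import r,monitor,snapshot
from h import *
q=down(np.radians(68.2)); G=[575.5,193]
r.movep([*G,190],q)
r.move_straight([*G,100],vel=100)
r.wait(0.3)
o=monitor.observe();print(o["time"],o["opening"],o["position"],o["ft_force"],o["joints"])
s=snapshot("scene");t=snapshot("top")
a=cv2.resize(s["img"][130:310,330:505],None,fx=3,fy=3,interpolation=cv2.INTER_CUBIC)
b=cv2.resize(t["img"][100:235,60:200],None,fx=4,fy=4,interpolation=cv2.INTER_CUBIC)[:540,:270+0]
cv2.imwrite("pics/hov.png",a[:,:,::-1]); save(t,"pics/hov_t.png")
```

```text
8.6417 44.59070903452285 [575.74480976 193.06749913 100.52269885] [ 0.12358101 -0.36785428 -3.47644158] [ 1.39722676e-01  6.72926046e-01  1.58553584e+00  1.25484578e-05
  8.82185694e-01 -1.05065677e+00]
```

View pics/hov.png

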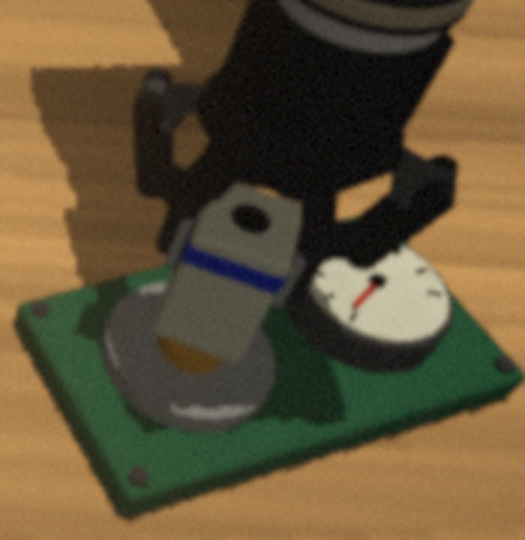

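View pics/hov_t.png

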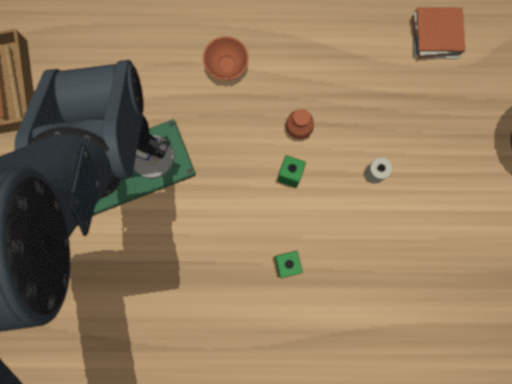

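Bore, band and brass rim are visible under the post, which leans right in the image. I compare the bore and the foot edge with an upright prediction to rule out a tilt about the jaw axis.

Run:
```python
from rig import r,monitor,snapshot
from h import *
s=snapshot("scene"); o=monitor.observe(); p=o["position"]
a=np.radians(68.2);y=np.array([np.cos(a),np.sin(a)]);x=np.array([y[1],-y[0]])
zf=p[2]-35.5
img=cv2.resize(s["img"][130:310,330:505],None,fx=3,fy=3,interpolation=cv2.INTER_CUBIC)
C=[p[:2]+22.5*(i*x+j*y) for i,j in((1,1),(1,-1),(-1,-1),(-1,1))]
for z,col in((zf,(255,0,0)),(zf+80,(0,255,255))):
    u=proj(s,[[*c,z] for c in C]); cv2.polylines(img,[((u-[330,130]+.5)*3).astype(np.int32)],True,col,1)
u=proj(s,[[p[0],p[1],zf+80]]);print("pred bore",u)
q=blob(s,(0,0,0),(179,255,45),(404,194,422,211));print("bore",cen(q),cv2.contourArea(q))
print(ray(s,cen(q),zf+80))
cv2.imwrite("pics/hov2.png",img[:,:,::-1])
```

```text
pred bore [[412.61669719 202.51831481]]
bore (413.28165374676996, 202.67700258397932) 64.5
[[575.77726552 193.94834591 144.69487596]]
```

View pics/hov2.png

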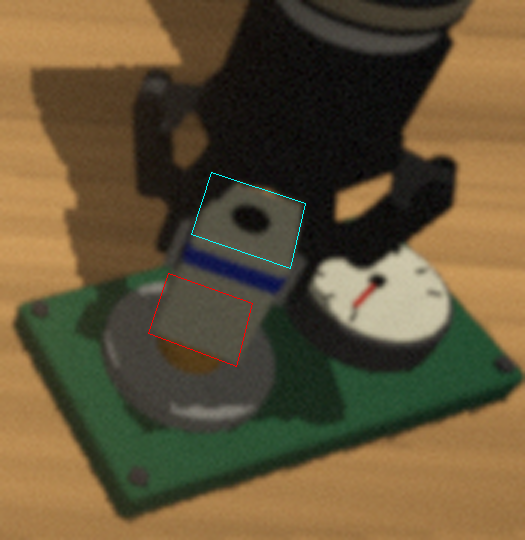

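The measured bore is within 1 px of the upright prediction and the foot outline agrees, so the post is upright and centred. I press down now.

Run:
```python
from rig import r,monitor,snapshot
from h import *
G=[575.5,193]
print(r.move_straight([*G,68],vel=20,until_force=25))
for i in range(3):
    o=monitor.observe();print(o["time"],o["opening"],o["position"],o["ft_force"]); r.wait(0.1)
s=snapshot("scene")
cv2.imwrite("pics/pr.png",cv2.resize(s["img"][130:310,330:505],None,fx=3,fy=3,interpolation=cv2.INTER_CUBIC)[:,:,::-1])
```

```text
True
10.0 44.20078993066789 [575.50377284 193.0184971   75.97197674] [-0.83726885 -1.21726077  7.67790368]
10.1 44.59178899151046 [575.52184152 193.01422479  76.05073508] [-0.3944896   0.12559079  6.6523655 ]
10.2 44.42144872303121 [575.51388361 192.98333435  76.13209423] [-0.91164856  0.2539319   6.0806803 ]
```

View pics/pr.png

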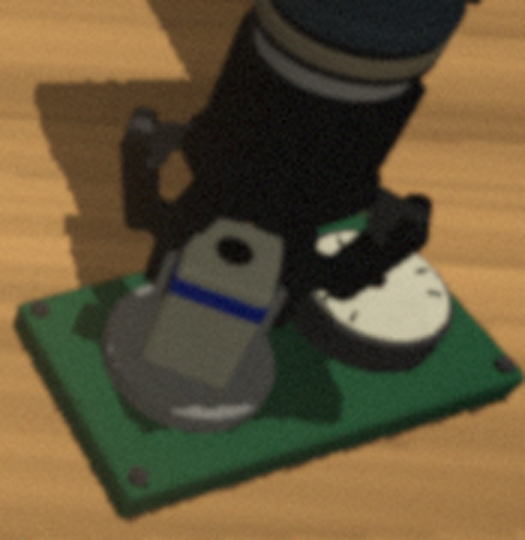

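The post is down at TCP z 76, with the foot about on the deck. The force relaxed to about 6 N net, which is only the spring, so I press slightly further to be firmly home and then hold.

Run:
```python
from rig import r,monitor,snapshot
from h import *
G=[575.5,193]
def st():
    o=monitor.observe();print(round(o["time"],2),round(o["opening"],2),o["position"].round(2),o["ft_force"].round(1)); return o
for z in np.arange(75,69,-0.5):
    r.move_straight([*G,z],vel=10); r.wait(0.15); o=st()
    if o["ft_force"][2]>25: break
s=snapshot("scene")
cv2.imwrite("pics/pr2.png",cv2.resize(s["img"][130:310,330:505],None,fx=3,fy=3,interpolation=cv2.INTER_CUBIC)[:,:,::-1])
r.wait(2.2); o=st()
```

```text
10.77 44.38 [575.61 193.    76.23] [-3.1 -0.2  7.5]
11.17 44.26 [575.62 192.99  75.76] [-1.8 -0.6  7.6]
11.57 44.66 [575.63 193.04  75.69] [-3.4  0.1  8.7]
11.97 44.28 [575.57 193.05  75.63] [-4.2 -0.1 11.8]
12.37 44.15 [575.6  193.04  75.63] [-4.7 -1.2 14.6]
12.77 44.66 [575.62 193.05  75.63] [-4.7 -1.5 17.9]
13.17 44.41 [575.6  193.06  75.59] [-4.8 -0.9 20.1]
13.57 44.53 [575.63 193.06  75.58] [-7.9 -1.  23.2]
13.97 44.62 [575.61 193.06  75.59] [-7.8 -0.6 25.7]
16.22 44.08 [575.63 193.04  75.57] [-7.2 -0.8 24.9]
```

View pics/pr2.png

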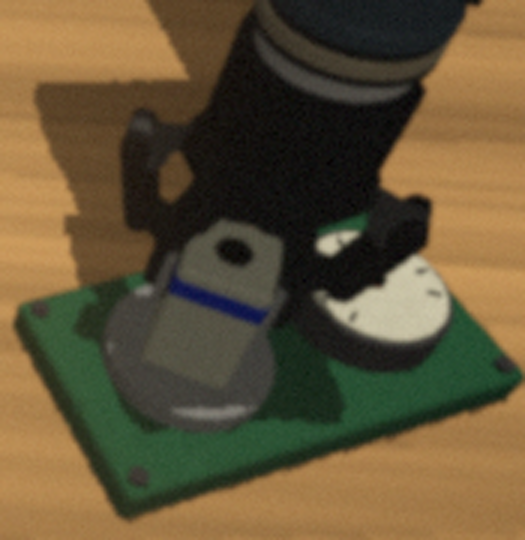

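It hit a hard stop at z 75.6 and was held there for about 4 s, with the force rising to 25 N and no sinking or slip. Now I rise slowly with the plunger and release.

Run:
```python
from rig import r,monitor,snapshot
from h import *
G=[575.5,193]
def st():
    o=monitor.observe();print(round(o["time"],2),round(o["opening"],2),o["position"].round(2),o["ft_force"].round(1)); return o
r.move_straight([*G,86.3],vel=12); r.wait(0.6); st()
r.command_gripper(55,effort=20); r.wait(0.4); st()
s=snapshot("scene")
cv2.imwrite("pics/rel.png",cv2.resize(s["img"][130:310,330:505],None,fx=3,fy=3,interpolation=cv2.INTER_CUBIC)[:,:,::-1])
```

```text
18.24 44.23 [575.58 193.02  86.32] [-1.2  0.2  3.2]
18.91 55.2 [575.5  192.99  86.26] [ 0.1 -0.2  0.2]
```

View pics/rel.png

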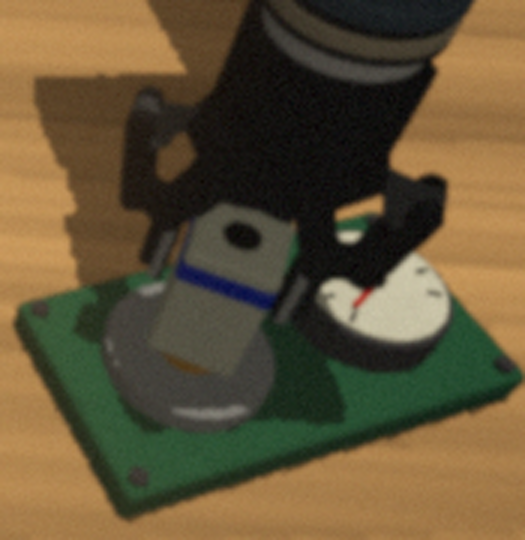

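The jaws are open with gaps on both sides. The post stands on the visible brass at crop (185,365) and the force is zero. I open fully and retreat upward.

Run:
```python
from rig import r,monitor,snapshot
from h import *
G=[575.5,193]
r.command_gripper(80); r.move_straight([*G,230],vel=100)
r.movep([450,0,280],down(np.radians(68.2)))
o=monitor.observe();print(o["time"],o["position"],o["ft_force"].round(1))
s=snapshot("scene");t=snapshot("top")
save(t,"pics/fin_t.png");save(s,"pics/fin_s.png")
import pickle;pickle.dump({"scene":s,"top":t},open("s1.pkl","wb"))
a=cv2.resize(s["img"][130:310,330:505],None,fx=3,fy=3,interpolation=cv2.INTER_CUBIC)
cv2.imwrite("pics/fin.png",a[:,:,::-1])
for n,c,lo in(("scene",s,45),):
    q=blob(c,(0,0,0),(179,255,55),(400,195,425,220))
    if q is not None: print("bore",cen(q),cv2.contourArea(q),ray(c,cen(q),132))
```

```text
21.85 [4.50866754e+02 2.29105004e-01 2.80064552e+02] [0.3 0.5 0.3]
bore (410.3256704980842, 208.15708812260533) 43.5 [[575.32276591 193.83173714 132.        ]]
```

View pics/fin.png

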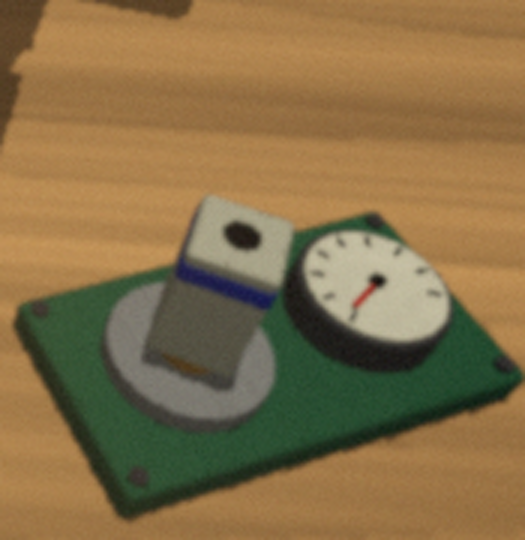

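View pics/fin_t.png

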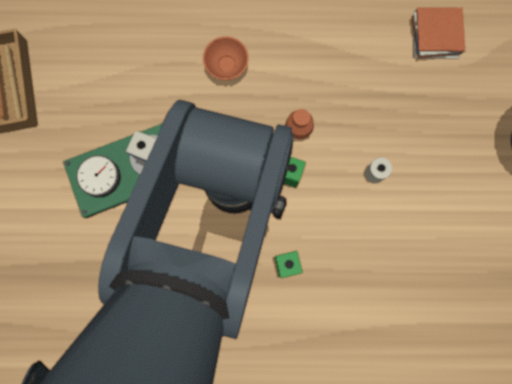

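The post stands upright on the raised brass, and the needle is back at its start position. The bore reads (575.3,193.8) at z = 132, within about 3 mm of the deck centre. The top view shows it at (141,145) and the vase still standing at (300,124). I hand in.

Run:
```python
from rig import r,monitor
import pickle
from h import *
t=pickle.load(open("s1.pkl","rb"))["top"]
q=blob(t,(0,0,0),(179,255,90),(135,139,148,152));print(cen(q),ray(t,cen(q),132))
r.close_job(); print(monitor.observe()["time"])
```

```text
(140.92349726775953, 144.53551912568304) [[574.5381817  192.24892353 132.        ]]
the job is handed in; nothing more can be done
the job is handed in; nothing more can be done
```

I gripped the blue-banded square post between the two green look-alikes and set it on the middle of the deck. I pressed it down until it stopped hard, at tool height 75.6 mm with up to 25 N, and held it there for about 4 s. Then I rose slowly with the plunger, opened the jaws, moved clear and handed the job in at about 22 s of the 40 s allowed. It reported no verdict.

**Last checks:**
- **Position:** the post's bore measured (575.3, 193.8) in the scene view and (574.5, 192.2) in the top view, within about 3 mm of the deck centre I used, (575.5, 193).
- **Standing:** the post looked upright on the risen plunger, with the brass visible under its foot and the needle back where it started.
- **Surroundings:** the vase and the other posts were undisturbed, and the wrist force was about zero after release.

**Disagreement:** before I moved anything, the two views put the gauge centre 3–4 mm apart in x (574 against 577–578). I used the mean, which is well inside the 15 mm tolerance.

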